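# Set and clamp the guide batten on the slab board

### The arm

A 6-joint arm with a two-finger parallel gripper is mounted at the origin on the work surface. World frame = base frame: x ahead of the robot, y to its left, z up, the work surface at z = 0. Lengths are in m, angles in rad, forces in N, time in s.
With the tool pointing down it reaches from about 0.3 to 0.875 m from the base axis. Payload 6.4 kg.
Tool frame: the origin (TCP) lies between the finger pads; the fingertips stand ctrl.tip_reach ahead of it and the grasp point (between the pads) lies 11 mm behind it (ctrl.tip_reach is the distance from the TCP to the fingertips, in m); z points along the fingers, x is the direction in which the jaws open and shut, and the axes are right-handed (so a half turn about z gives the same grasp; the last joint's range is limited). The gripper opens to 85 mm and grips with 20 to 120 N. Pads are 22 mm wide; open, the fingers measure 114 mm over their backs; the gripper's body (76 mm by 85 mm) begins 54 mm behind the grasp point. The pads swing forward as they close: fully open they stand 13 mm farther back than shut.
Start: joints at [0.927, 0.181, 1.607, -0, 1.354, -0.206], TCP at [0.244, 0.521, 0.239] pointing down, gripper open.
Joint ranges: [-2.99, 2.99], [-0.89, 2.07], [0.3, 2.58], [-1.14, 4.28], [0, 2.63], [-3.12, 3.12]. Speed limits (rad/s): [2.57, 2.57, 3.01, 3.14, 3.14, 3.14].

### API

Orientations are given as a unit quaternion [w, x, y, z].
In Python, from bench import telemetry, viewer, ticket, nets, ctrl gives the robot as it stands.
- The arm moves only by the tool step_arm, never from a script. Its argument "plan" is a list of rows, each a list of 2 entries, a list of its own where there are three numbers: the shift along the tool's x, y, z in m, then the turn, a rotation vector about the tool's x, y, z in degrees. A call has 1 to 5 rows; each row is the pose to reach, as a shift and turn from the pose commanded when the call began, along the tool's axes at that moment; what a row does not reach only later rows make up. A row lasts 1/10 s, in which the tool goes at most 50 mm and 8.59 degrees, less where a joint would pass 70% of its speed; a pose out of reach is approached as far as the arm can. A call with a gripper value outside its range is refused whole. "fingers" is the opening in per cent of the stroke, from 0 (shut) to 100 (fully open), set as the call begins (left out, the last holds). The fingers move at their own pace and stop on an object; the grip force is fixed at half the most. Time passes only in rows, so rows that repeat a pose let the fingers close. It gives the time, the measured TCP pose, the force and the opening at its end, in the units of the state.
- telemetry.get_obs(): the state, without advancing time (a new reading comes with each control period).
- viewer.camera(name): name is "scene" or "top" or "wrist"; returns the picture (400x640x3 uint8, red, green, blue); there is no depth.
- viewer.get_calibration(name): a dict with "K" (3x3 intrinsics, pixels), "dist" ([k1, k2, p1, p2, k3] as OpenCV has them; the pictures are not rectified), "origin" and "orientation" of the camera in the world. Camera axes: x right, y up, looking along -z (the intrinsics and any distortion apply to the point x, -y, -z); pixel columns grow to the right and rows downward; lengths in m; the calibration is good to about 2 mm. A picture is of the moment at which its call begins: read the wrist's pose just before it. get_calibration takes no time and is no camera call; for the wrist camera it gives the pose at the moment of the call.
- ticket.hand_in(): hands the job in, once; it reports no verdict.
Trained networks look in the newest picture that a camera, given by its name, has taken for a name from the list of things; names that differ only in an ending like _2 or _b are one class to them, and where a whole thing is asked for, a point or a joint stands for the part that bears it (a point fixed in the world has none). Each returns a list of dicts, best first, with "score" (0 to 1); they miss things now and then, are a little off and sometimes report something else, mostly with a low value. They report only what shows in the picture. A call takes as long as a camera call.
- nets.boxes_of(thing, camera): "extent" ([left, top, right, bottom] in pixels, round what is visible of it).
The state is a dict: "time_s": time; "q": joint angles; "dq": joint speeds; "joint_efforts": joint torques, N m; "eef_pos": TCP position; "eef_rot": TCP orientation; "wrist_force": force on the tool from outside, world axes, zero at the start; "torque": the same for the moment, N m; "opening": opening from 0.0 (shut) to 1.0 (fully open).
Only numpy, scipy, OpenCV 4.12 (cv2) and the standard library are available. Lean on these libraries where they do the work, as an engineer would, in place of code of your own. Each camera call takes 0.05 s, during which the arm holds its last target.

### The job

Get the clay slab board ready for cutting: lift the sprung clamp arm back by its red knob until its catch holds it, then slide the loose wooden batten along the board, pushing towards both its ends, until its whole long edge lies flush against the aluminium rail with both orange feeler pins pushed in. Then press the yellow trigger so that the arm snaps down and clamps the batten there. Do not pick the batten up, press it gently against the rail, never ramming it, and leave the bowl, the clay pumpkin and the can alone.

Things in the scene. Friction and masses are not known exactly. Their poses are not given: they have to be found in the camera images.
- board: Fixed plywood board, 330 x 380 x 18 mm, lying on the table; it carries the rail, clamp arm and trigger. Origin on the table under the middle of its rail line; x points away from the robot across the rail (board from x -230 to +100 mm), y along the rail (board +-190 mm), z up.
- rail: Fixed slotted feet of the aluminium rail: origin at board x 0, y 0, on the board's top; axes as the board's. The rail bar (350 mm long along y, 18 thick, top 25 mm above the board, working face to -x) is screwed down rigidly, parallel to y, at a setting that is NOT reported: its face stands anywhere from x 0 to x -30 mm in this frame. Find it by touch; press it with under 20 N.
- batten: Loose hardwood batten, 300 mm long (y), 55 wide (x), 15 thick (z), 0.2 to 0.4 kg, brass inlay near its +x edge. Origin at the centre of its underside. Starts flat on the board, skew, on the robot's side of the knob, +x edge facing the rail. Sliding friction about 1 N, a few N more for an instant when it is struck. No lengthwise stops: it may lie some cm off centre.
- batten_left (a point): Point on the batten's rail-side (+x) edge, 140 mm from its middle towards its +y end, at mid thickness.
- batten_right (a point): Point on the batten's rail-side (+x) edge, 140 mm from its middle towards its -y end, at mid thickness.
- clamp (a joint): Angle (rad) of the sprung arm. 0: level, pointing to the board's -x, as when clamped on the batten; -0.14: rest stop, nothing under it (start; too low for the batten to pass below). Grows as the knob is lifted up and over, away from the robot; end stop 2.0. Past about 1.8 the sear snaps in behind the tail; let go, the arm then stays at about 1.75.
- feeler_left (a joint): Travel (m) of the orange feeler pin, 8 mm thick, that stands 6 mm proud of the rail's face at board y +110 mm, 8 mm above the board: 0 out, 0.006 pushed in level with the face. Very light spring (0.1 N), too weak to move the batten.
- feeler_right (a joint): The same pin at board y -110 mm. The batten must cover both pins.
- clamp_hinge (a point): Hinge axis of the clamp arm, horizontal along the board's y, behind the rail: board x +38 mm, y 0, 63 mm above the table. Two steel cheeks, 40 mm apart over their outsides, rise to 74 mm above the table. The spring pulls the knob down with about 4 N when down, 5 N when up, more while the tail rides over the sear; on release the arm falls, damped, in about 0.5 s.
- clamp_knob (a point): Centre of the red cylindrical knob at the arm's end: 22 mm diameter, 34 mm long along the board's y, 118 mm from the hinge. Can be gripped across its flat ends with fingers pointing down; it turns between them as the arm swings. The arm is a bar 12 mm wide, 8 thick, with a padded foot 80 mm from the hinge that presses on the batten.
- trigger (a joint): Travel of the yellow trigger (m), 0 up, 0.011 fully down; spring 2.5 N at the top, about 5 N at the bottom, up to 2 N more while the arm hangs on the sear. Releases the cocked arm at about 0.005 to 0.009.
- trigger_pad (a point): Centre of the top of the yellow trigger pad, 36 x 36 mm, 52 mm above the table when up, pressed straight down; at board x +58, y +125 mm.
- bowl: Bystander: red plastic bowl, 120 mm wide, 50 mm high, beside the board. Origin at the centre of its underside.
- pumpkin: Bystander: small brown clay pumpkin, 75 mm wide, 60 mm high, beside the board. Origin at the centre of its underside.
- can: Bystander: green can, 66 mm wide, 100 mm high, beside the board. Origin at the centre of its underside.

How it is judged:
By the outcome, as a careful person would: the job done as asked, in the order asked, and still so for the second after the job is handed in, with the robot touching nothing.
It also fails if it takes over 72 s, if anything falls off the work surface, if the arm or the gripper's body presses on something with over 40 N, if the wrist force passes 120 N, or if a joint passes its speed limit or range.

## Working session

There is one attempt and no reset: what is moved stays moved. The work goes in short steps, Python scripts to look and compute and a tool call to move; the robot and the scene stay as the last step left them, time stands still between calls to the robot, and variables do not carry over. Pictures are saved under pics/ and viewed, and the job is handed in when it is done.

Besides the shell and the picture viewer there is one more tool, called after "Request:" as name(argument=value, ...) on one line, values as JSON. step_arm: Moves the arm, as the interface text tells. Its arguments: {"type":"object","properties":{"plan":{"type":"array"},"fingers":{"type":"number"}},"required":["plan"]}

```bash
ls; mkdir -p pics; python3 - <<'E'
from bench import telemetry, viewer, ticket, nets, ctrl
import cv2
print(telemetry.get_obs()); print(ctrl.tip_reach)
for c in ["scene","top"]:
    im=viewer.camera(c); cv2.imwrite(f"pics/{c}0.png",im[:,:,::-1])
    print(c,viewer.get_calibration(c))
    if c=="top":
        for n in ["board","rail","batten","clamp_knob","trigger_pad","bowl","pumpkin","can"]:
            print(n,nets.boxes_of(n,c)[:2])
print(telemetry.get_obs()["time_s"])
E
```

```text
pics
{'time_s': 0.0, 'q': array([ 9.26696312e-01,  1.81537836e-01,  1.60798788e+00,  3.38211685e-05,
        1.35379885e+00, -2.06278386e-01]), 'dq': array([-8.34401041e-04,  4.98237856e-04, -4.79269211e-04,  6.86753873e-05,
       -9.68980996e-04, -9.67809743e-05]), 'joint_efforts': array([-1.61327494e-03, -4.44878304e+01, -3.51324928e+01, -6.11023552e-04,
        9.18926817e-03, -3.69052501e-06]), 'eef_pos': array([0.24342193, 0.52035175, 0.23839567]), 'eef_rot': array([ 2.89772096e-04,  8.43792961e-01,  5.36668136e-01, -8.16201265e-04]), 'wrist_force': array([ 0.79213966,  0.36659442, -0.78889737]), 'torque': array([-2.90075484e-05, -2.92977572e-02, -4.13923918e-02]), 'opening': 0.9998560633090624}
0.008
scene {'K': array([[482.97310829,   0.        , 323.17183238],
       [  0.        , 482.97310829, 195.10040212],
       [  0.        ,   0.        ,   1.        ]]), 'dist': array([-0.06083652,  0.        ,  0.        ,  0.        ,  0.        ]), 'origin': array([ 1.17613839, -0.50371727,  1.06075171]), 'orientation': array([0.85543236, 0.29974078, 0.14157346, 0.39792952])}
top 
[... 260 characters left out ...]
 0.43467419, -0.01148566,  1.01422169]), 'orientation': array([-0.69454411, -0.05203569,  0.04913282,  0.71588179])}
board [{'extent': [244.6, 136.6, 408.9, 282.2], 'score': 0.94}, {'extent': [429.3, 225.7, 469.7, 259.9], 'score': 0.39}]
rail [{'extent': [251.6, 167.9, 405.3, 197.9], 'score': 0.91}]
batten [{'extent': [265.5, 222.2, 394.6, 262.3], 'score': 0.97}]
clamp_knob [{'extent': [317.9, 146.4, 337.2, 217.5], 'score': 0.67}]
trigger_pad [{'extent': [268.8, 143.5, 336.2, 158.9], 'score': 0.72}]
bowl [{'extent': [170.5, 167.9, 220.4, 226.7], 'score': 0.7}]
pumpkin [{'extent': [423.1, 151.2, 450.5, 181.2], 'score': 0.77}, {'extent': [264.1, 222.6, 396.3, 263.3], 'score': 0.47}]
can []
0.5
```

```bash
python3 - <<'E'
import cv2
im=cv2.imread("pics/top0.png"); c=im[120:300,150:480]
cv2.imwrite("pics/top0z.png",cv2.resize(c,None,fx=2.4,fy=2.4,interpolation=cv2.INTER_CUBIC))
E
```

```text
(no output)
```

View pics/scene0.png

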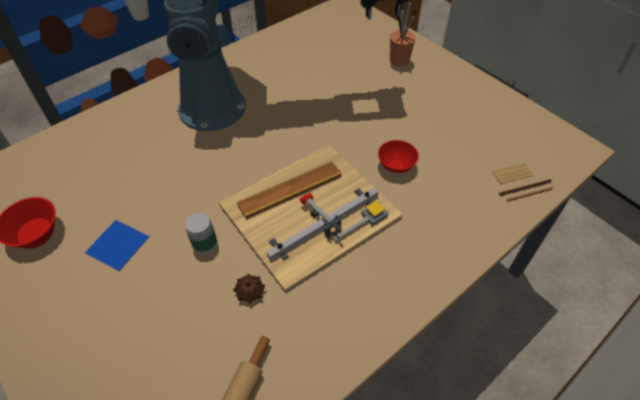

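View pics/top0z.png

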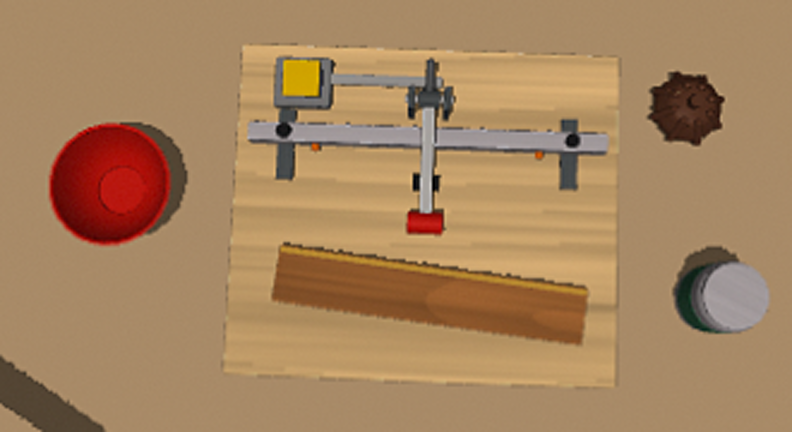

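```bash
cat > h.py <<'E'
import numpy as np, cv2
from scipy.spatial.transform import Rotation as R
from scipy.optimize import least_squares
def rot(q): return R.from_quat([q[1],q[2],q[3],q[0]]).as_matrix()
def proj(cal,P):
    P=np.atleast_2d(P); M=rot(cal["orientation"]); F=np.diag([1,-1,-1.])
    c=((P-cal["origin"])@M)@F
    return cv2.projectPoints(c.reshape(-1,1,3),np.zeros(3),np.zeros(3),cal["K"],cal["dist"])[0].reshape(-1,2)
def unproj(cal,uv,z):
    uv=np.atleast_2d(np.array(uv,float)); n=cv2.undistortPoints(uv.reshape(-1,1,2),cal["K"],cal["dist"]).reshape(-1,2)
    d=np.c_[n[:,0],-n[:,1],-np.ones(len(n))]@rot(cal["orientation"]).T
    o=np.array(cal["origin"]); t=(z-o[2])/d[:,2]
    return o+d*t[:,None]
def b2w(p,pose):
    x,y,a=pose; p=np.atleast_2d(p); c,s=np.cos(a),np.sin(a)
    return np.c_[x+c*p[:,0]-s*p[:,1], y+s*p[:,0]+c*p[:,1], p[:,2]]
def w2b(p,pose):
    x,y,a=pose; p=np.atleast_2d(p); c,s=np.cos(a),np.sin(a); d=p[:,:2]-[x,y]
    return np.c_[c*d[:,0]+s*d[:,1], -s*d[:,0]+c*d[:,1], p[:,2]]
E
python3 - <<'E'
from h import *
from bench import viewer
cal=viewer.get_calibration("top")
z=lambda u,v:(150+(u+.5)/2.4-.5,120+(v+.5)/2.4-.5)
px=np.array([z(243,44),z(620,57),z(616,386),z(224,374),z(301,77)])
B=np.array([[.1,.19,.018],[.1,-.19,.018],[-.23,-.19,.018],[-.23,.19,.018],[.058,.125,.052]])
f=lambda p:(proj(cal,b2w(B,p))-px).ravel()
s=least_squares(f,[.45,0,0]); print(s.x,s.fun.reshape(-1,2))
p=s.x
# measured objs in board frame
def m(u,v,zz): return w2b(unproj(cal,[z(u,v)],zz),p)[0].round(4)
print("knob",m(425,222,.046)); 
for n,(u,v) in dict(TL=(284,242),TR=(588,288),BR=(582,345),BL=(272,299)).items(): print(n,m(u,v,.033),unproj(cal,[z(u,v)],.033)[0].round(4))
print("rail face",m(250,141,.043),m(605,152,.043))
print("pins",m(316,148,.026),m(539,156,.026))
print("bowl",unproj(cal,[z(110,184)],.05),"pump",unproj(cal,[z(686,107)],.03),"can",unproj(cal,[z(733,297)],.1))
E
```

```text
[ 0.60799868 -0.02821585 -0.06463828] [[-0.00218642 -0.49639716]
 [-0.27504622 -0.81431504]
 [ 0.42569731  0.95292312]
 [-0.21767009  0.16310145]
 [ 0.06071398  0.08285384]]
knob [-0.0781  0.0004  0.046 ]
TL [-0.1009  0.1357  0.033 ] [0.5161 0.1138 0.033 ]
TR [-0.1351 -0.1581  0.033 ] [ 0.463  -0.1772  0.033 ]
BR [-0.1894 -0.1531  0.033 ] [ 0.4091 -0.1687  0.033 ]
BL [-0.156   0.1445  0.033 ] [0.4617 0.1261 0.033 ]
rail face [-0.0048  0.1726  0.043 ] [-0.004  -0.1715  0.043 ]
pins [-0.0067  0.1099  0.026 ] [-0.0072 -0.1096  0.026 ]
bowl [[0.57535877 0.27911627 0.05      ]] pump [[ 0.63772493 -0.28477778  0.03      ]] can [[ 0.44853241 -0.29618977  0.1       ]]
```

```bash
cat >> h.py <<'E'
BP=np.array([0.60800,-0.02822,-0.06464])
def state():
    from bench import telemetry
    return telemetry.get_obs()
def rel(target,yawx,o=None):
    """shift (tool axes, mm) and rotvec deg to reach world target with tool z down, tool x at world angle yawx"""
    o=o or state(); M=rot(o["eef_rot"]); 
    X=np.array([np.cos(yawx),np.sin(yawx),0]); Z=np.array([0,0,-1.]); T=np.c_[X,np.cross(Z,X),Z]
    sh=M.T@(np.array(target)-o["eef_pos"]); rv=np.degrees(R.from_matrix(M.T@T).as_rotvec())
    return sh.round(4),rv.round(2)
E
python3 - <<'E'
from h import *
k=b2w([-.0788,0,.2],BP)[0]; print(k, rel(k,np.pi/2+BP[2]))
E
```

```text
[ 0.52936457 -0.02312991  0.2       ] (array([-0.3715,  0.4893,  0.0393]), array([  0.  ,   0.  , -21.38]))
```

Request:
step_arm(plan=[[[-0.03,0.038,0.003],[0,0,-5]],[[-0.06,0.077,0.006],[0,0,-10]],[[-0.09,0.115,0.009],[0,0,-15]],[[-0.12,0.154,0.012],[0,0,-21.4]],[[-0.15,0.192,0.015],[0,0,-21.4]]], fingers=100)

```text
time_s: 1.0
eef_pos: [0.3546, 0.3019, 0.2244]
eef_rot: [0.0, 0.728, 0.685, 0.0]
wrist_force: [0.5, 0.5, -0.0]
opening: 1.001
```

```bash
python3 - <<'E'
from h import *
k=b2w([-.0788,0,.2],BP)[0]; print(rel(k,np.pi/2+BP[2]))
E
```

```text
(array([-0.3139,  0.1941,  0.0245]), array([ 0.05, -0.02,  0.23]))
```

Request:
step_arm(plan=[[[-0.042,0.026,0.003],[0,0,0]],[[-0.084,0.052,0.007],[0,0,0]],[[-0.126,0.078,0.01],[0,0,0]],[[-0.168,0.104,0.013],[0,0,0]],[[-0.21,0.13,0.016],[0,0,0]]])

```text
time_s: 1.5
eef_pos: [0.4711, 0.0836, 0.2086]
eef_rot: [0.0, 0.73, 0.684, 0.0]
wrist_force: [0.7, 0.5, 0.1]
opening: 1.0
```

```bash
python3 - <<'E'
from h import *
k=b2w([-.0788,0,.2],BP)[0]; print(rel(k,np.pi/2+BP[2]))
E
```

```text
(array([-0.1028,  0.0651,  0.0086]), array([ 0.06, -0.01,  0.01]))
```

Request:
step_arm(plan=[[[-0.04,0.026,0.004],[0,0,0]],[[-0.08,0.052,0.008],[0,0,0]],[[-0.103,0.065,0.009],[0,0,0]],[[-0.103,0.065,0.009],[0,0,0]]])

```text
time_s: 1.9
eef_pos: [0.5298, -0.0248, 0.1992]
eef_rot: [0.0, 0.731, 0.682, -0.0]
wrist_force: [-0.4, 0.4, -0.8]
opening: 0.998
```

```bash
python3 - <<'E'
from h import *
from bench import viewer,nets
k=b2w([-.0788,0,.2],BP)[0]; print(rel(k,np.pi/2+BP[2]))
cal=viewer.get_calibration("wrist"); im=viewer.camera("wrist"); cv2.imwrite("pics/w1.png",im[:,:,::-1]); print(cal)
np.save("w1.npy",cal,allow_pickle=True)
print(nets.boxes_of("clamp_knob","wrist")[:2])
for n,p in dict(knob=[-.0788,0,.0465],trig=[.058,.125,.052],pinL=[-.004,.11,.026],c=[-.23,.19,.018],c2=[.1,-.19,.018],c3=[.1,.19,.018]).items(): print(n,proj(cal,b2w(p,BP)))
E
```

```text
(array([ 0.0016, -0.0006, -0.0008]), array([ 0.03,  0.05, -0.23]))
{'K': array([[300.96916372,   0.        , 320.57627905],
       [  0.        , 300.96916372, 199.46896233],
       [  0.        ,   0.        ,   1.        ]]), 'dist': array([-0.01093502,  0.        ,  0.        ,  0.        ,  0.        ]), 'origin': array([ 0.45547601, -0.01958338,  0.33457977]), 'orientation': array([ 0.72315648, -0.10743752, -0.09992685,  0.67491963])}
[{'extent': [305.3, 176.1, 338.2, 334.4], 'score': 0.8}]
knob [[322.30155586 186.45495837]]
trig [[435.85024935 307.3575586 ]]
pinL [[420.11545736 245.96001958]]
c [[523.95424526  22.13373794]]
c2 [[171.42578586 319.39349245]]
c3 [[473.96657954 318.35671586]]
```

View pics/w1.png

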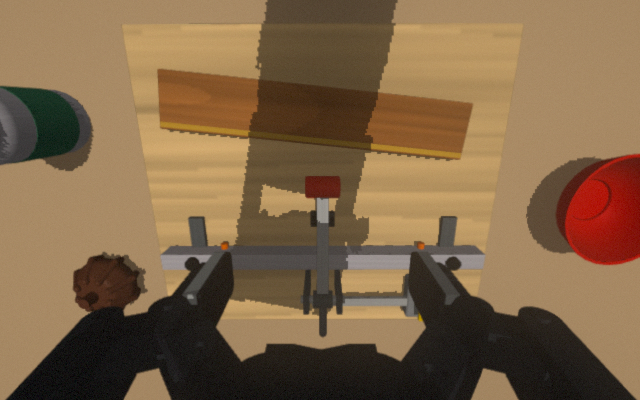

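Request:
step_arm(plan=[[[0.002,-0.001,0.04],[0,0,0]],[[0.002,-0.001,0.08],[0,0,0]],[[0.002,-0.001,0.12],[0,0,0]],[[0.002,-0.001,0.15],[0,0,0]],[[0.002,-0.001,0.165],[0,0,0]]])

```text
time_s: 2.5
eef_pos: [0.5252, -0.0173, 0.0318]
eef_rot: [-0.002, 0.729, 0.685, -0.001]
wrist_force: [-0.5, 0.4, -0.7]
opening: 1.004
```

Request:
step_arm(plan=[[[0,0,0],[0,0,0]],[[0,0,0],[0,0,0]],[[0,0,0],[0,0,0]],[[0,0,0],[0,0,0]]], fingers=20)

```text
time_s: 2.9
eef_pos: [0.5291, -0.023, 0.0369]
eef_rot: [0.003, 0.729, 0.685, -0.002]
wrist_force: [-6.6, -9.7, 10.4]
opening: 0.384
```

```bash
python3 - <<'E'
from h import *
from bench import viewer,nets
o=state(); print(o["eef_pos"],o["wrist_force"],o["torque"],o["opening"],w2b(o["eef_pos"],BP))
im=viewer.camera("wrist"); cv2.imwrite("pics/w2.png",im[:,:,::-1])
E
```

```text
[ 0.5290729  -0.02296974  0.03694494] [-6.64939467 -9.69003607 10.43614174] [-1.34674349  0.85738522  0.09750936] 0.38444449124660846 [[-0.07910141  0.00014099  0.03694494]]
```

View pics/w2.png

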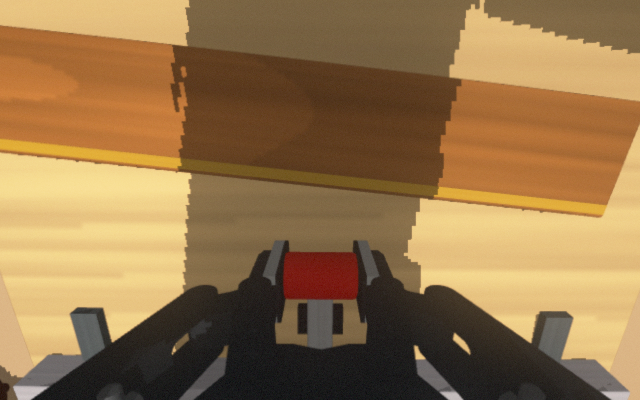

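```bash
python3 -c "
import numpy as np
t=[-.14,0,.17,.34,.51,.68,.85,1.02,1.19,1.36,1.53,1.66,1.78,1.86,1.91,1.91]
for s in (0,5,10):
  for a in t[s+1:s+6]: print(a,round(.118*(np.cos(t[s])-np.cos(a)),4),round(-.118*(np.sin(a)-np.sin(t[s])),4))
  print()
"
```

```text
0 -0.0012 -0.0165
0.17 0.0005 -0.0364
0.34 0.0056 -0.0558
0.51 0.0139 -0.0741
0.68 0.0251 -0.0907

0.85 0.0139 -0.0145
1.02 0.03 -0.0264
1.19 0.0479 -0.0353
1.36 0.0671 -0.0412
1.53 0.0869 -0.0437

1.66 0.0153 0.0004
1.78 0.0293 0.0025
1.86 0.0385 0.0048
1.91 0.0441 0.0066
1.91 0.0441 0.0066
```

Request:
step_arm(plan=[[[0,-0.001,-0.0165],[0,0,0]],[[0,0.0005,-0.0364],[0,0,0]],[[0,0.0056,-0.0558],[0,0,0]],[[0,0.0139,-0.0741],[0,0,0]],[[0,0.0251,-0.0907],[0,0,0]]])

```text
time_s: 3.45
eef_pos: [0.5513, -0.0242, 0.1253]
eef_rot: [0.001, 0.73, 0.684, -0.003]
wrist_force: [1.3, -15.3, -16.5]
opening: 0.384
```

Request:
step_arm(plan=[[[0,0.0139,-0.0145],[0,0,0]],[[0,0.03,-0.0264],[0,0,0]],[[0,0.0479,-0.0353],[0,0,0]],[[0,0.0671,-0.0412],[0,0,0]],[[0,0.0869,-0.0437],[0,0,0]]])

```text
time_s: 3.95
eef_pos: [0.6374, -0.03, 0.1701]
eef_rot: [-0.0, 0.73, 0.684, -0.004]
wrist_force: [-10.8, -13.5, -1.6]
opening: 0.375
```

Request:
step_arm(plan=[[[0,0.0153,0.0004],[0,0,0]],[[0,0.0293,0.0025],[0,0,0]],[[0,0.0385,0.0048],[0,0,0]],[[0,0.0441,0.0066],[0,0,0]],[[0,0.0441,0.0066],[0,0,0]]])

```text
time_s: 4.45
eef_pos: [0.6855, -0.0332, 0.1657]
eef_rot: [0.004, 0.73, 0.683, -0.0]
wrist_force: [-1.4, -10.8, 5.6]
opening: 0.355
```

```bash
python3 - <<'E'
from h import *
from bench import viewer,nets
o=state(); print(o["eef_pos"],o["wrist_force"],o["torque"],o["opening"],w2b(o["eef_pos"],BP))
g=w2b(o["eef_pos"],BP)[0]+[0,0,.011]; print("theta",np.arctan2(g[2]-.063,-(g[0]-.038)), np.hypot(g[2]-.063,g[0]-.038))
im=viewer.camera("wrist"); cv2.imwrite("pics/w3.png",im[:,:,::-1])
E
```

```text
[ 0.68548984 -0.03322835  0.16573725] [ -1.35400083 -10.78184944   5.59394797] [-1.72709657  0.39103323 -0.1093915 ] 0.3552285331580032 [[7.76515201e-02 7.56185530e-06 1.65737247e-01]]
theta 1.9062446757309492 0.12045083844100007
```

View pics/w3.png

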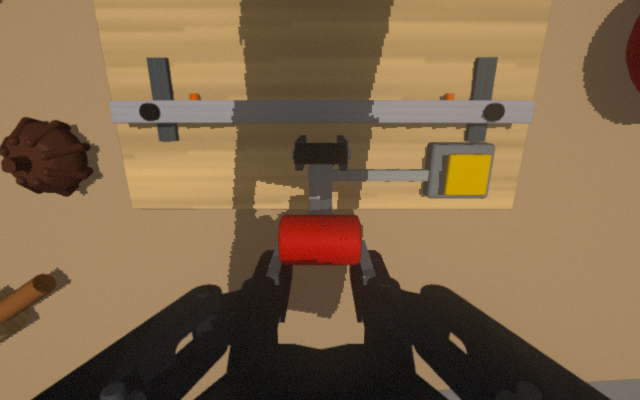

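Request:
step_arm(plan=[[[0,-0.005,-0.0015],[0,0,0]],[[0,-0.01,-0.003],[0,0,0]],[[0,-0.0145,-0.004],[0,0,0]],[[0,-0.0145,-0.004],[0,0,0]]])

```text
time_s: 4.9
eef_pos: [0.6748, -0.0326, 0.1685]
eef_rot: [0.008, 0.73, 0.683, 0.004]
wrist_force: [24.1, -11.7, -15.6]
opening: 0.357
```

```bash
python3 - <<'E'
from h import *
o=state(); print(o["eef_pos"],o["wrist_force"],o["torque"],o["opening"])
E
```

```text
[ 0.67477788 -0.03260044  0.16851847] [ 24.09398445 -11.68908254 -15.58155803] [-1.91120599 -3.6136541  -0.15356727] 0.35727380785509616
```

Request:
step_arm(plan=[[[0,0.006,0.0015],[0,0,0]],[[0,0.006,0.0015],[0,0,0]]])

```text
time_s: 5.1
eef_pos: [0.679, -0.0328, 0.1674]
eef_rot: [0.006, 0.73, 0.683, 0.002]
wrist_force: [11.9, -10.2, -4.5]
opening: 0.356
```

Request:
step_arm(plan=[[[0,0,0],[0,0,0]],[[0,0,0],[0,0,0]],[[0,0,0],[0,0,0]],[[0,0,0],[0,0,0]]], fingers=100)

```text
time_s: 5.5
eef_pos: [0.6749, -0.0284, 0.165]
eef_rot: [0.0, 0.729, 0.684, 0.0]
wrist_force: [-0.5, 0.6, 0.5]
opening: 0.996
```

Request:
step_arm(plan=[[[0,0,-0.02],[0,0,0]],[[0,0,-0.06],[0,0,0]],[[0,0,-0.09],[0,0,0]],[[0,-0.04,-0.09],[0,0,0]],[[0,-0.08,-0.09],[0,0,0]]])

```text
time_s: 6.0
eef_pos: [0.5952, -0.0235, 0.256]
eef_rot: [0.001, 0.729, 0.684, 0.001]
wrist_force: [0.1, 0.0, 0.3]
opening: 0.998
```

```bash
python3 - <<'E'
from h import *
from bench import viewer
o=state(); print(o["eef_pos"],o["wrist_force"],o["torque"],o["opening"])
for c in ("wrist","scene"):
  im=viewer.camera(c)
  if c=="scene": im=cv2.resize(im[130:300,200:440],None,fx=3,fy=3)
  cv2.imwrite(f"pics/{c}4.png",im[:,:,::-1])
E
```

```text
[ 0.59518521 -0.02350087  0.25595565] [0.0601917  0.02047744 0.30053755] [-0.03116142 -0.06030454 -0.0132512 ] 0.9979109029530826
```

View pics/wrist4.png

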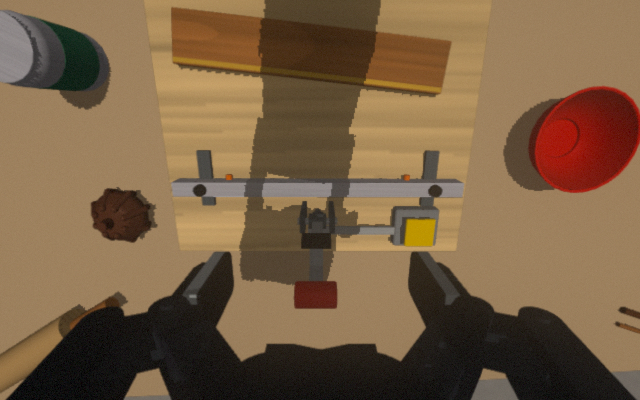

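View pics/scene4.png

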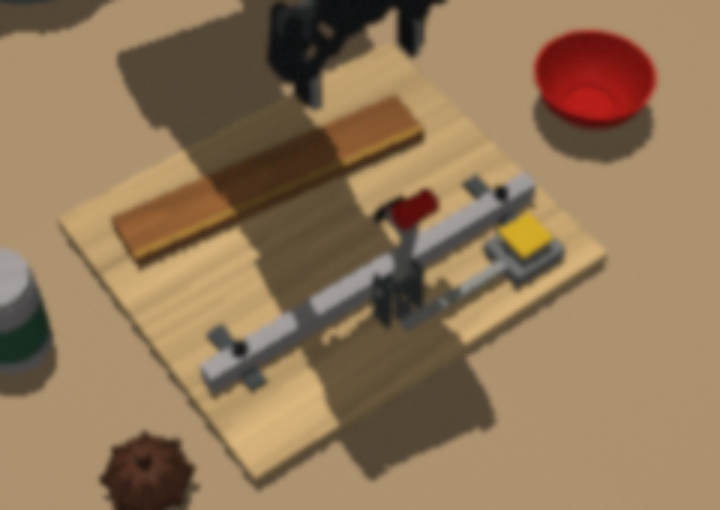

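```bash
python3 - <<'E'
from h import *
print(rel(b2w([-.21,-.005,.06],BP)[0],np.pi/2+BP[2]))
from bench import viewer
# batten corner refinement from wrist4: print predicted rail face pixel for several x
cal=viewer.get_calibration("wrist")
for x in (0,-.004,-.008): print(x,proj(cal,b2w([[x,.17,.043],[x,-.17,.043],[x,.05,.043]],BP)).round(1).tolist())
im=cv2.imread("pics/wrist4.png"); 
for u in (190,215,250,390,415,440): print(u,im[172:192,u].sum(1).tolist())
E
```

```text
(array([-0.0099, -0.1906,  0.1943]), array([-0.32, -0.05,  0.07]))
0 [[458.7, 190.9], [173.5, 190.8], [358.2, 190.9]]
-0.004 [[459.1, 187.7], [173.0, 187.6], [358.3, 187.6]]
-0.008 [[459.6, 184.4], [172.6, 184.3], [358.4, 184.3]]
190 [396, 394, 388, 388, 385, 368, 292, 244, 241, 246, 326, 418, 427, 417, 417, 427, 434, 429, 425, 420]
215 [387, 395, 384, 382, 382, 392, 266, 248, 238, 241, 315, 416, 425, 415, 418, 417, 420, 416, 419, 419]
250 [236, 224, 248, 251, 255, 262, 220, 201, 203, 202, 220, 229, 227, 230, 222, 223, 230, 235, 229, 225]
390 [407, 401, 401, 396, 395, 402, 370, 271, 247, 242, 264, 419, 416, 422, 421, 423, 435, 432, 422, 416]
415 [412, 416, 408, 396, 396, 397, 346, 267, 251, 249, 256, 416, 423, 427, 421, 417, 422, 426, 429, 424]
440 [415, 412, 407, 407, 401, 390, 358, 268, 239, 251, 283, 412, 437, 428, 388, 249, 167, 150, 146, 144]
```

Request:
step_arm(plan=[[[-0.003,-0.045,0],[0,0,0]],[[-0.006,-0.09,0.01],[0,0,0]],[[-0.01,-0.135,0.04],[0,0,0]],[[-0.01,-0.175,0.07],[0,0,0]],[[-0.01,-0.191,0.11],[0,0,0]]])

```text
time_s: 6.6
eef_pos: [0.4032, -0.0212, 0.1452]
eef_rot: [0.002, 0.729, 0.684, 0.001]
wrist_force: [1.4, -0.9, -0.4]
opening: 1.001
```

Request:
step_arm(plan=[[[0,0,0.04],[0,0,0]],[[0,0,0.075],[0,0,0]],[[0,0,0.085],[0,0,0]],[[0,0,0.085],[0,0,0]],[[0,0,0.085],[0,0,0]]])

```text
time_s: 7.1
eef_pos: [0.4053, -0.0217, 0.0609]
eef_rot: [0.001, 0.729, 0.684, 0.0]
wrist_force: [0.5, -0.6, 0.5]
opening: 1.003
```

```bash
python3 - <<'E'
from h import *
from bench import viewer
o=state(); print(o["eef_pos"],w2b(o["eef_pos"],BP),o["wrist_force"],o["opening"],rel(b2w([-.21,-.005,.06],BP)[0],np.pi/2+BP[2]))
cal=viewer.get_calibration("wrist")
im=viewer.camera("wrist"); cv2.imwrite(f"pics/w5.png",im[:,:,::-1])
for x in (0,-.004,-.008): print(x,proj(cal,b2w([[x,.17,.043],[x,-.17,.043],[x,.05,.043]],BP)).round(1).tolist())
E
```

```text
[ 0.40531237 -0.02170347  0.06088491] [[-0.20268526 -0.00658969  0.06088491]] [ 0.47636318 -0.5605796   0.50161931] 1.0030554962119855 (array([ 0.0016, -0.0073,  0.0009]), array([0.1 , 0.03, 0.03]))
0 [[550.4, 486.6], [107.8, 486.8], [394.7, 488.3]]
-0.004 [[551.6, 483.1], [106.7, 483.3], [395.1, 484.8]]
-0.008 [[552.8, 479.6], [105.5, 479.8], [395.5, 481.3]]
```

View pics/w5.png

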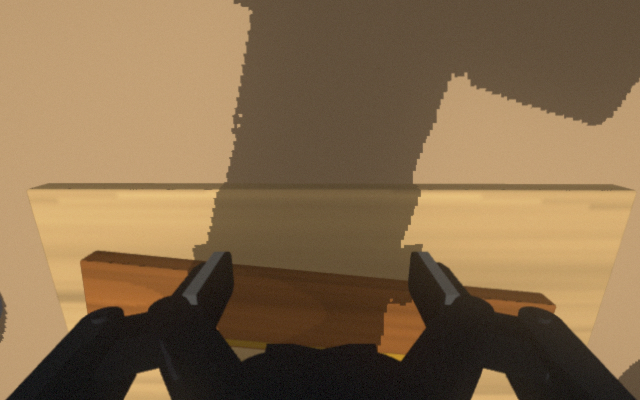

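Request:
step_arm(plan=[[[0.001,-0.007,0.0],[0,0,0]],[[0.001,-0.007,0.015],[0,0,0]],[[0.001,-0.007,0.027],[0,0,0]],[[0.001,-0.007,0.031],[0,0,0]],[[0.001,-0.007,0.031],[0,0,0]]])

```text
time_s: 7.65
eef_pos: [0.3968, -0.0198, 0.0289]
eef_rot: [-0.0, 0.729, 0.684, -0.0]
wrist_force: [0.5, -0.9, -0.0]
opening: 1.0
```

Request:
step_arm(plan=[[[0,0,0.002],[0,0,0]],[[0,0,0.003],[0,0,0]],[[0,0,0.003],[0,0,0]]])

```text
time_s: 7.95
eef_pos: [0.3972, -0.02, 0.0259]
eef_rot: [0.0, 0.729, 0.684, 0.0]
wrist_force: [0.4, 0.3, -1.0]
opening: 1.001
```

Request:
step_arm(plan=[[[0,0,0.001],[0,0,0]],[[0,0,0.002],[0,0,0]],[[0,0,0.002],[0,0,0]]])

```text
time_s: 8.25
eef_pos: [0.3969, -0.0199, 0.0235]
eef_rot: [-0.0, 0.729, 0.684, -0.0]
wrist_force: [-0.7, 0.4, -0.1]
opening: 1.001
```

Request:
step_arm(plan=[[[0,0,0.001],[0,0,0]],[[0,0,0.002],[0,0,0]],[[0,0,0.002],[0,0,0]]])

```text
time_s: 8.55
eef_pos: [0.3968, -0.0198, 0.0214]
eef_rot: [-0.0, 0.729, 0.684, -0.0]
wrist_force: [-0.2, 1.0, -0.3]
opening: 1.001
```

Request:
step_arm(plan=[[[0,0,0.001],[0,0,0]],[[0,0,0.003],[0,0,0]],[[0,0,0.003],[0,0,0]]])

```text
time_s: 8.85
eef_pos: [0.3968, -0.0198, 0.0183]
eef_rot: [-0.0, 0.729, 0.684, -0.0]
wrist_force: [-0.3, 1.2, -0.2]
opening: 0.996
```

Request:
step_arm(plan=[[[0,0.004,0],[0,0,0]],[[0,0.009,0],[0,0,0]],[[0,0.014,0],[0,0,0]],[[0,0.019,0],[0,0,0]],[[0,0.024,0],[0,0,0]]])

```text
time_s: 9.35
eef_pos: [0.4212, -0.0214, 0.0185]
eef_rot: [-0.0, 0.729, 0.684, -0.0]
wrist_force: [-1.2, -0.7, 1.7]
opening: 1.003
```

```bash
python3 - <<'E'
from h import *
from bench import viewer
o=state(); print(o["eef_pos"],w2b(o["eef_pos"],BP),o["wrist_force"],o["opening"])
im=viewer.camera("wrist"); cv2.imwrite(f"pics/w6.png",im[:,:,::-1])
E
```

```text
[ 0.42115259 -0.02141866  0.01853438] [[-0.18689653 -0.00528227  0.01853438]] [-1.23419804 -0.68631778  1.71203905] 1.0026897861264894
```

View pics/w6.png

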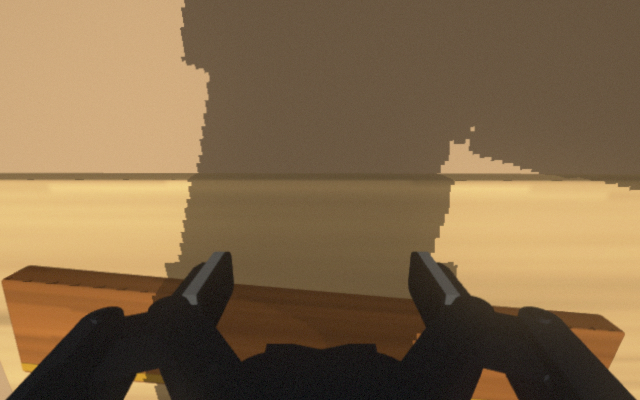

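Request:
step_arm(plan=[[[0,0.008,0],[0,0,0]],[[0,0.016,0],[0,0,0]],[[0,0.024,0],[0,0,0]],[[0,0.032,0],[0,0,0]],[[0,0.04,0],[0,0,0]]])

```text
time_s: 9.9
eef_pos: [0.4614, -0.024, 0.0185]
eef_rot: [-0.0, 0.729, 0.684, -0.0]
wrist_force: [-2.6, -0.3, 1.7]
opening: 0.997
```

```bash
python3 - <<'E'
from h import *
from bench import viewer
o=state(); print(o["eef_pos"],w2b(o["eef_pos"],BP),o["wrist_force"],o["torque"],o["opening"])
im=viewer.camera("wrist"); cv2.imwrite(f"pics/w7.png",im[:,:,::-1])
im=viewer.camera("scene"); im=cv2.resize(im[130:300,200:440],None,fx=3,fy=3); cv2.imwrite(f"pics/s7.png",im[:,:,::-1])
E
```

```text
[ 0.46136162 -0.02397341  0.01853586] [[-0.14660644 -0.00523439  0.01853586]] [-2.57479762 -0.34833298  1.72063444] [0.01421583 0.36732515 0.01417436] 0.9971947973818925
```

View pics/w7.png

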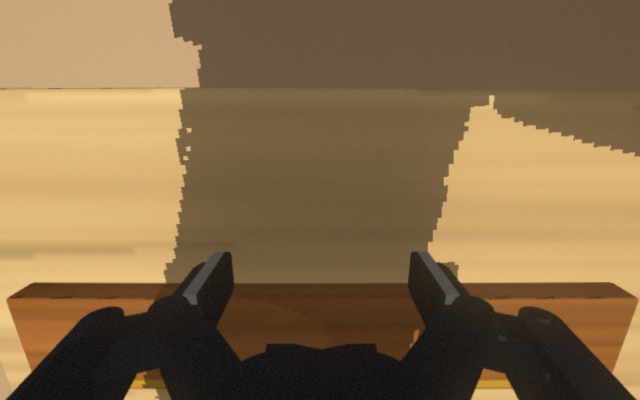

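View pics/s7.png

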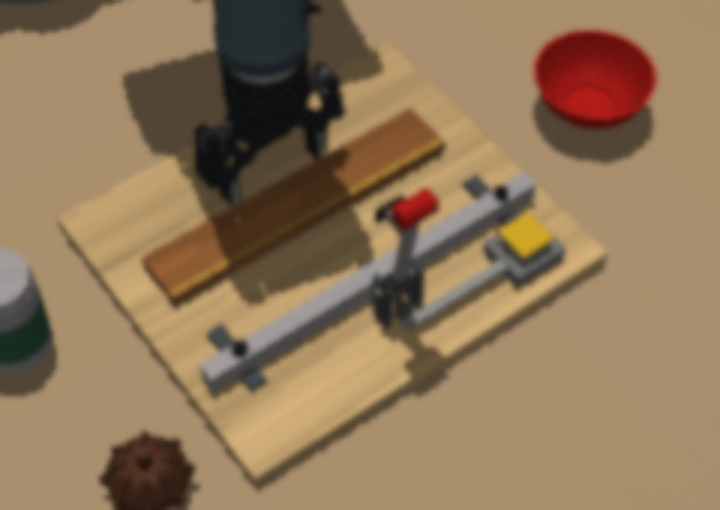

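Request:
step_arm(plan=[[[0,0.008,0],[0,0,0]],[[0,0.018,0],[0,0,0]],[[0,0.028,0],[0,0,0]],[[0,0.038,0],[0,0,0]],[[0,0.046,0],[0,0,0]]])

```text
time_s: 10.5
eef_pos: [0.5079, -0.0271, 0.0186]
eef_rot: [0.0, 0.729, 0.684, 0.0]
wrist_force: [-2.7, 0.3, 2.5]
opening: 0.999
```

```bash
python3 - <<'E'
from h import *
from bench import viewer
o=state(); print(o["eef_pos"],w2b(o["eef_pos"],BP),o["wrist_force"],o["torque"],o["opening"])
im=viewer.camera("top"); im=cv2.resize(im[130:290,230:420],None,fx=4,fy=3.75,interpolation=cv2.INTER_CUBIC); cv2.imwrite(f"pics/t8.png",im[:,:,::-1])
im=viewer.camera("scene"); im=cv2.resize(im[130:300,200:440],None,fx=3,fy=3); cv2.imwrite(f"pics/s8.png",im[:,:,::-1])
E
```

```text
[ 0.5079262  -0.02712601  0.01864944] [[-0.09993547 -0.00537257  0.01864944]] [-2.72515808  0.27785131  2.54264683] [0.01744133 0.40151328 0.0086245 ] 0.9994331497302616
```

View pics/t8.png

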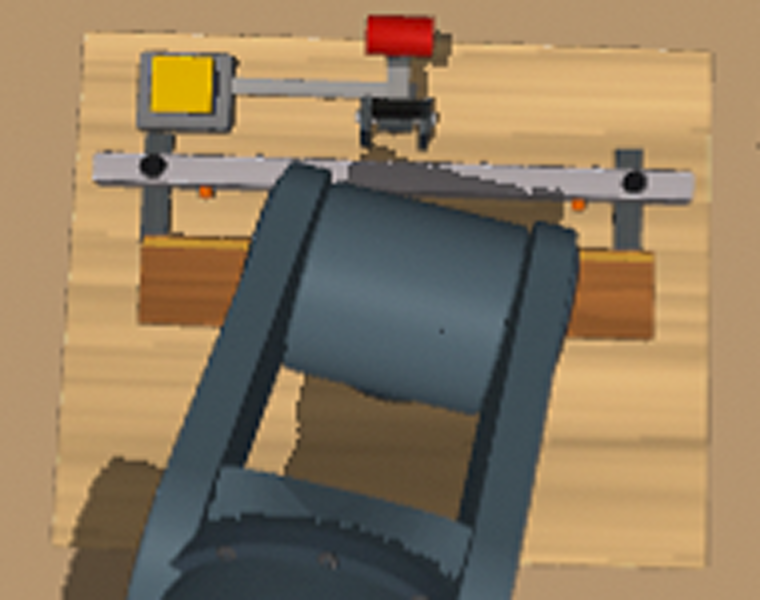

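View pics/s8.png

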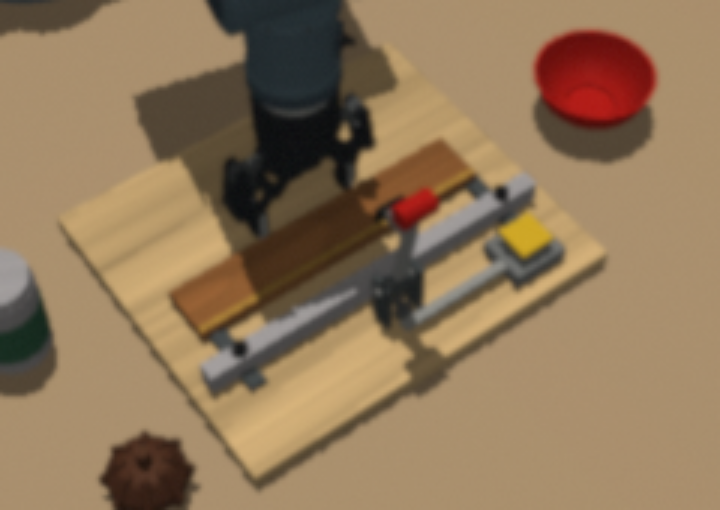

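Request:
step_arm(plan=[[[0,0.004,0],[0,0,0]],[[0,0.008,0],[0,0,0]],[[0,0.012,0],[0,0,0]],[[0,0.016,0],[0,0,0]],[[0,0.02,0],[0,0,0]]])

```text
time_s: 11.1
eef_pos: [0.527, -0.0282, 0.0185]
eef_rot: [-0.0, 0.729, 0.684, 0.0]
wrist_force: [-1.0, 0.2, -0.7]
opening: 0.999
```

Request:
step_arm(plan=[[[0,0.001,0],[0,0,0]],[[0,0.002,0],[0,0,0]],[[0,0.003,0],[0,0,0]],[[0,0.004,0],[0,0,0]]])

```text
time_s: 11.5
eef_pos: [0.5306, -0.0284, 0.0186]
eef_rot: [-0.0, 0.729, 0.684, -0.0]
wrist_force: [-2.4, 0.7, 0.8]
opening: 0.999
```

Request:
step_arm(plan=[[[0,0.0005,0],[0,0,0]],[[0,0.001,0],[0,0,0]],[[0,0.0015,0],[0,0,0]],[[0,0.002,0],[0,0,0]]])

```text
time_s: 11.9
eef_pos: [0.5327, -0.0286, 0.0186]
eef_rot: [-0.0, 0.729, 0.684, -0.0]
wrist_force: [-3.2, 0.8, 2.4]
opening: 1.0
```

Request:
step_arm(plan=[[[0,0.0005,0],[0,0,0]],[[0,0.001,0],[0,0,0]],[[0,0.0015,0],[0,0,0]],[[0,0.002,0],[0,0,0]]])

```text
time_s: 12.3
eef_pos: [0.5346, -0.0288, 0.0186]
eef_rot: [-0.0, 0.729, 0.684, -0.0]
wrist_force: [-4.0, 0.7, 2.2]
opening: 1.001
```

```bash
python3 - <<'E'
from h import *
from bench import viewer
o=state(); print(o["eef_pos"],w2b(o["eef_pos"],BP),o["wrist_force"],o["torque"],o["opening"])
im=viewer.camera("top"); im=cv2.resize(im[150:230,230:420],None,fx=4,fy=4,interpolation=cv2.INTER_CUBIC); cv2.imwrite(f"pics/t9.png",im[:,:,::-1])
E
```

```text
[ 0.53462277 -0.02875391  0.01857352] [[-0.0731895  -0.0052726   0.01857352]] [-4.01915748  0.67024456  2.19816604] [0.02112276 0.52596432 0.08442817] 1.001032379302848
```

View pics/t9.png

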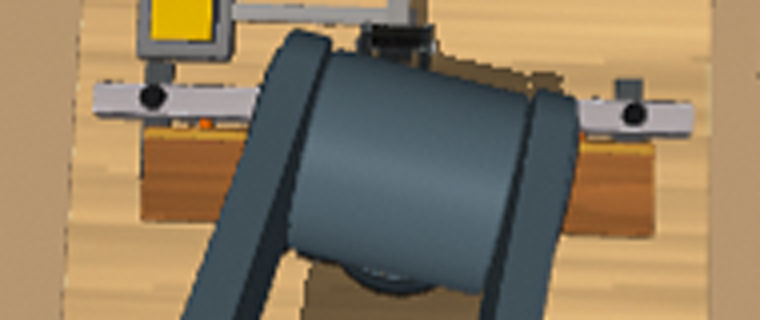

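Request:
step_arm(plan=[[[0,0.0007,0],[0,0,0]],[[0,0.0014,0],[0,0,0]],[[0,0.002,0],[0,0,0]],[[0,0.0026,0],[0,0,0]]])

```text
time_s: 12.75
eef_pos: [0.5374, -0.0289, 0.0186]
eef_rot: [0.0, 0.729, 0.684, 0.0]
wrist_force: [-3.7, 0.6, 2.7]
opening: 1.0
```

Request:
step_arm(plan=[[[0,0.0005,0],[0,0,0]],[[0,0.001,0],[0,0,0]],[[0,0.0015,0],[0,0,0]]])

```text
time_s: 13.05
eef_pos: [0.5388, -0.029, 0.0186]
eef_rot: [-0.0, 0.729, 0.684, -0.0]
wrist_force: [-3.7, -0.8, 1.5]
opening: 0.998
```

```bash
python3 - <<'E'
from h import *
from bench import viewer
o=state(); print(o["eef_pos"],w2b(o["eef_pos"],BP),o["wrist_force"],o["torque"],o["opening"])
im=viewer.camera("top"); im=cv2.resize(im[150:230,230:420],None,fx=4,fy=4,interpolation=cv2.INTER_CUBIC); cv2.imwrite(f"pics/t10.png",im[:,:,::-1])
E
```

```text
[ 0.53878729 -0.02900452  0.0185652 ] [[-0.06901748 -0.00525368  0.0185652 ]] [-3.68064591 -0.77442991  1.54622463] [0.06208949 0.48375685 0.08494532] 0.9981164671303865
```

View pics/t10.png

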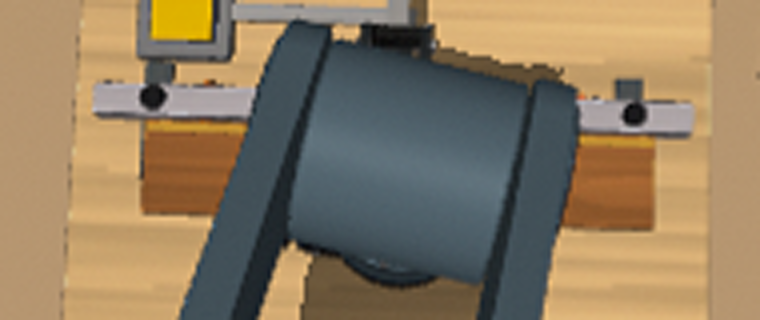

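Request:
step_arm(plan=[[[0,0.0003,0],[0,0,0]],[[0,0.0006,0],[0,0,0]],[[0,0.001,0],[0,0,0]],[[0,0.001,0],[0,0,0]]])

```text
time_s: 13.5
eef_pos: [0.5394, -0.029, 0.0186]
eef_rot: [-0.0, 0.73, 0.684, -0.0]
wrist_force: [-5.2, -0.2, 5.0]
opening: 0.997
```

Request:
step_arm(plan=[[[0,0.0003,0],[0,0,0]],[[0,0.0006,0],[0,0,0]],[[0,0.001,0],[0,0,0]],[[0,0.001,0],[0,0,0]]])

```text
time_s: 13.9
eef_pos: [0.5396, -0.029, 0.0185]
eef_rot: [-0.001, 0.73, 0.684, -0.001]
wrist_force: [-8.2, 0.2, 7.2]
opening: 1.002
```

Request:
step_arm(plan=[[[0,0.0004,0],[0,0,0]],[[0,0.0008,0],[0,0,0]],[[0,0.0008,0],[0,0,0]],[[0,0.0008,0],[0,0,0]]])

```text
time_s: 14.3
eef_pos: [0.5396, -0.029, 0.0183]
eef_rot: [-0.002, 0.73, 0.684, -0.001]
wrist_force: [-10.7, -0.2, 8.7]
opening: 0.996
```

Request:
step_arm(plan=[[[0,-0.001,0],[0,0,0]],[[0,-0.003,0],[0,0,0]],[[0,-0.006,0],[0,0,0]],[[0,-0.014,-0.005],[0,0,0]],[[0,-0.02,-0.02],[0,0,0]]])

```text
time_s: 14.8
eef_pos: [0.5199, -0.0276, 0.0377]
eef_rot: [-0.001, 0.729, 0.684, -0.001]
wrist_force: [0.4, 0.5, -0.2]
opening: 1.0
```

Request:
step_arm(plan=[[[0,-0.04,-0.03],[0,0,0]],[[0,-0.06,-0.07],[0,0,0]],[[0,-0.08,-0.11],[0,0,0]],[[0,-0.08,-0.11],[0,0,0]],[[0,-0.08,-0.11],[0,0,0]]], fingers=0)

```text
time_s: 15.3
eef_pos: [0.4424, -0.023, 0.1502]
eef_rot: [0.002, 0.729, 0.684, 0.001]
wrist_force: [-0.5, -0.2, 0.5]
opening: 0.143
```

```bash
python3 - <<'E'
from h import *
from bench import viewer
o=state(); print(o["eef_pos"],w2b(o["eef_pos"],BP),o["wrist_force"],o["torque"],o["opening"])
im=viewer.camera("top"); im=cv2.resize(im[150:230,230:420],None,fx=4,fy=4,interpolation=cv2.INTER_CUBIC); cv2.imwrite(f"pics/t11.png",im[:,:,::-1])
im=viewer.camera("wrist"); cv2.imwrite(f"pics/w11.png",im[:,:,::-1])
E
```

```text
[ 0.44242798 -0.02303864  0.15016518] [[-0.16556092 -0.00552458  0.15016518]] [-0.5222987  -0.2305144   0.53176121] [-0.02679641  0.03770378  0.04343899] 0.1429180276781943
```

View pics/t11.png

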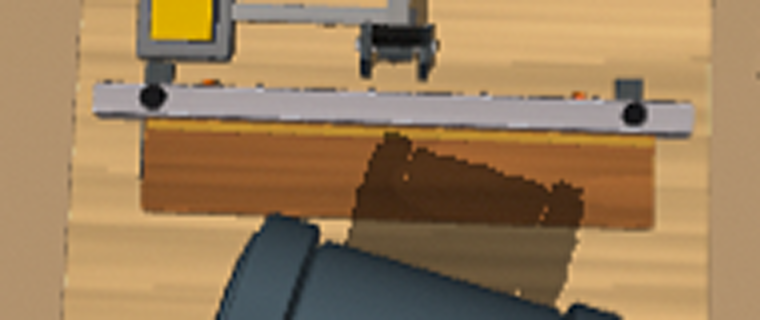

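View pics/w11.png

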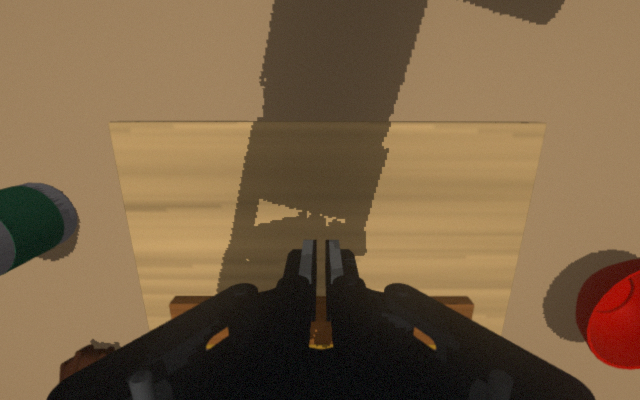

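```bash
python3 - <<'E'
from h import *
for y in (.1,-.115): print(rel(b2w([-.09,y,.033],BP)[0],np.pi/2+BP[2]))
E
```

```text
(array([0.1052, 0.0767, 0.1149]), array([-0.03, -0.01,  0.02]))
(array([-0.1098,  0.0766,  0.1149]), array([-0.03, -0.01,  0.02]))
```

Request:
step_arm(plan=[[[0.035,0.015,0],[0,0,0]],[[0.07,0.04,0.02],[0,0,0]],[[0.105,0.066,0.06],[0,0,0]],[[0.105,0.069,0.1],[0,0,0]],[[0.105,0.073,0.115],[0,0,0]]])

```text
time_s: 15.9
eef_pos: [0.5175, 0.079, 0.0269]
eef_rot: [-0.004, 0.729, 0.685, -0.003]
wrist_force: [-0.9, -1.0, 0.3]
opening: -0.001
```

Request:
step_arm(plan=[[[0,0.004,0],[0,0,0]],[[0,0.008,0],[0,0,0]],[[0,0.012,0],[0,0,0]],[[0,0.016,0],[0,0,0]],[[0,0.018,0],[0,0,0]]])

```text
time_s: 16.4
eef_pos: [0.5404, 0.0758, 0.0344]
eef_rot: [0.001, 0.73, 0.684, 0.001]
wrist_force: [0.5, 0.1, 0.4]
opening: 0.003
```

```bash
python3 - <<'E'
from h import *
o=state(); print(o["eef_pos"],w2b(o["eef_pos"],BP),o["wrist_force"],o["torque"],o["opening"])
E
```

```text
[0.54036495 0.07584588 0.0344183 ] [[-0.07421594  0.09947966  0.0344183 ]] [0.49928818 0.0800325  0.43556894] [0.00878254 0.03011939 0.00665503] 0.003297265598121862
```

Request:
step_arm(plan=[[[0,0.001,0],[0,0,0]],[[0,0.002,0],[0,0,0]],[[0,0.003,0],[0,0,0]],[[0,0.004,0],[0,0,0]],[[0,0.005,0],[0,0,0]]])

```text
time_s: 16.9
eef_pos: [0.5443, 0.0759, 0.0336]
eef_rot: [0.0, 0.729, 0.684, -0.0]
wrist_force: [0.2, 0.3, 0.0]
opening: -0.002
```

Request:
step_arm(plan=[[[0,0.0005,0],[0,0,0]],[[0,0.001,0],[0,0,0]],[[0,0.0015,0],[0,0,0]],[[0,0.0015,0],[0,0,0]]])

```text
time_s: 17.3
eef_pos: [0.5458, 0.0757, 0.0336]
eef_rot: [-0.0, 0.729, 0.684, -0.0]
wrist_force: [-0.2, 1.8, -0.5]
opening: 0.001
```

Request:
step_arm(plan=[[[0,0.0005,0],[0,0,0]],[[0,0.001,0],[0,0,0]],[[0,0.0015,0],[0,0,0]],[[0,0.0015,0],[0,0,0]]])

```text
time_s: 17.7
eef_pos: [0.5466, 0.0757, 0.0335]
eef_rot: [-0.001, 0.729, 0.684, -0.001]
wrist_force: [-4.0, 0.0, 3.4]
opening: 0.002
```

Request:
step_arm(plan=[[[0,0.0005,0],[0,0,0]],[[0,0.001,0],[0,0,0]],[[0,0.001,0],[0,0,0]]])

```text
time_s: 18.0
eef_pos: [0.5466, 0.0757, 0.0333]
eef_rot: [-0.001, 0.729, 0.684, -0.001]
wrist_force: [-8.1, 0.3, 7.0]
opening: -0.001
```

Request:
step_arm(plan=[[[0,-0.002,0],[0,0,0]],[[0,-0.01,0],[0,0,0]],[[0,-0.02,-0.02],[0,0,0]],[[-0.03,-0.02,-0.04],[0,0,0]],[[-0.075,-0.02,-0.04],[0,0,0]]])

```text
time_s: 18.5
eef_pos: [0.5254, 0.0026, 0.0763]
eef_rot: [0.002, 0.728, 0.685, 0.002]
wrist_force: [2.2, -0.4, 0.6]
opening: -0.005
```

Request:
step_arm(plan=[[[-0.045,0,0],[0,0,0]],[[-0.09,0,0],[0,0,0]],[[-0.13,0,0],[0,0,0]],[[-0.14,0,0.02],[0,0,0]],[[-0.14,0,0.038],[0,0,0]]])

```text
time_s: 19.0
eef_pos: [0.5152, -0.1405, 0.0359]
eef_rot: [0.002, 0.731, 0.683, 0.001]
wrist_force: [-0.6, 0.2, -0.7]
opening: -0.001
```

Request:
step_arm(plan=[[[0,0,0],[0,0,0]],[[0,0.005,0],[0,0,0]],[[0,0.01,0],[0,0,0]],[[0,0.013,0],[0,0,0]]])

```text
time_s: 19.4
eef_pos: [0.5291, -0.1386, 0.0368]
eef_rot: [0.001, 0.729, 0.684, 0.0]
wrist_force: [0.5, -0.2, -0.5]
opening: -0.002
```

```bash
python3 - <<'E'
from h import *
o=state(); print(o["eef_pos"],w2b(o["eef_pos"],BP),o["wrist_force"],o["torque"],o["opening"])
E
```

```text
[ 0.52913296 -0.13856003  0.03682152] [[-0.07157492 -0.11520401  0.03682152]] [ 0.51299151 -0.22631878 -0.51306629] [-0.01495233  0.00789749  0.02287426] -0.0022526881396070847
```

Lower 3 mm and approach slowly.

Request:
step_arm(plan=[[[0,0,0.003],[0,0,0]],[[0,0.001,0.003],[0,0,0]],[[0,0.0015,0.003],[0,0,0]],[[0,0.002,0.003],[0,0,0]],[[0,0.0025,0.003],[0,0,0]]])

```text
time_s: 19.9
eef_pos: [0.53, -0.1387, 0.0326]
eef_rot: [0.0, 0.729, 0.684, 0.0]
wrist_force: [-0.4, 0.1, 0.1]
opening: 0.002
```

Request:
step_arm(plan=[[[0,0.0005,0],[0,0,0]],[[0,0.001,0],[0,0,0]],[[0,0.0015,0],[0,0,0]],[[0,0.002,0],[0,0,0]]])

```text
time_s: 20.3
eef_pos: [0.532, -0.1388, 0.0326]
eef_rot: [-0.0, 0.729, 0.684, 0.0]
wrist_force: [0.0, -0.6, 0.4]
opening: -0.0
```

Request:
step_arm(plan=[[[0,0.0005,0],[0,0,0]],[[0,0.001,0],[0,0,0]],[[0,0.001,0],[0,0,0]]])

```text
time_s: 20.6
eef_pos: [0.5323, -0.1388, 0.0325]
eef_rot: [-0.001, 0.729, 0.684, -0.0]
wrist_force: [-4.3, -0.5, 3.5]
opening: 0.0
```

```bash
python3 - <<'E'
from h import *
o=state(); print(o["eef_pos"],w2b(o["eef_pos"],BP),o["wrist_force"],o["torque"],o["opening"])
E
```

```text
[ 0.53234056 -0.1388219   0.03250954] [[-0.0683571  -0.11525813  0.03250954]] [-4.32576094 -0.46151502  3.53129374] [-0.10416038  0.72064475 -0.00541879] 0.00013000606876595387
```

Request:
step_arm(plan=[[[0,0.0005,0],[0,0,0]],[[0,0.001,0],[0,0,0]],[[0,0.001,0],[0,0,0]]])

```text
time_s: 20.9
eef_pos: [0.5324, -0.1388, 0.0324]
eef_rot: [-0.001, 0.729, 0.684, -0.001]
wrist_force: [-8.5, -0.6, 7.0]
opening: 0.001
```

Request:
step_arm(plan=[[[0,-0.002,0],[0,0,0]],[[0,-0.006,0],[0,0,0]],[[0,-0.015,0],[0,0,0]],[[0,-0.03,-0.03],[0,0,0]],[[0,-0.05,-0.07],[0,0,0]]])

```text
time_s: 21.4
eef_pos: [0.4819, -0.1348, 0.1012]
eef_rot: [-0.002, 0.729, 0.684, -0.001]
wrist_force: [0.2, -0.3, 1.7]
opening: 0.001
```

Request:
step_arm(plan=[[[0,-0.03,-0.04],[0,0,0]],[[0,-0.06,-0.08],[0,0,0]],[[0,-0.06,-0.11],[0,0,0]],[[0,-0.06,-0.11],[0,0,0]]])

```text
time_s: 21.8
eef_pos: [0.4259, -0.1332, 0.2174]
eef_rot: [0.005, 0.73, 0.684, 0.001]
wrist_force: [0.5, -0.3, 0.3]
opening: -0.001
```

```bash
python3 - <<'E'
from h import *
from bench import viewer
o=state(); print(o["eef_pos"],w2b(o["eef_pos"],BP),o["wrist_force"],o["torque"],o["opening"])
im=viewer.camera("top"); im=cv2.resize(im[140:220,230:420],None,fx=4,fy=4,interpolation=cv2.INTER_CUBIC); cv2.imwrite(f"pics/t12.png",im[:,:,::-1])
im=viewer.camera("scene"); im=cv2.resize(im[130:300,200:440],None,fx=3,fy=3); cv2.imwrite(f"pics/s12.png",im[:,:,::-1])
for t in ([.058,.125,.18],[.058,.125,.1]): print(rel(b2w(t,BP)[0],np.pi/2+BP[2]))
E
```

```text
[ 0.4259028  -0.13322216  0.21735829] [[-0.17493429 -0.11654543  0.21735829]] [ 0.47513275 -0.31020142  0.25754002] [-0.02664903  0.00671371 -0.00317482] -0.000540169337706912
(array([0.2405, 0.2345, 0.0334]), array([0.13, 0.06, 0.01]))
(array([0.2406, 0.2343, 0.1134]), array([0.13, 0.06, 0.01]))
```

View pics/t12.png

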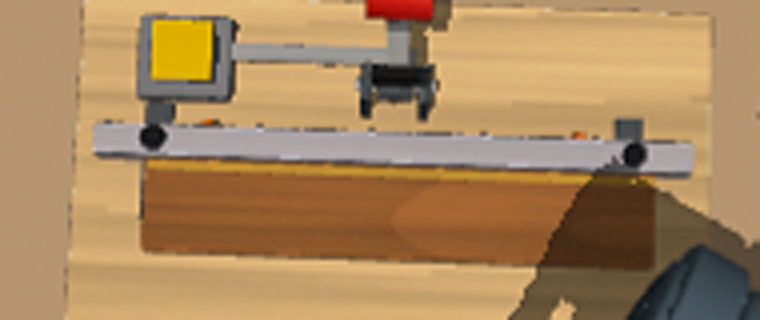

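View pics/s12.png

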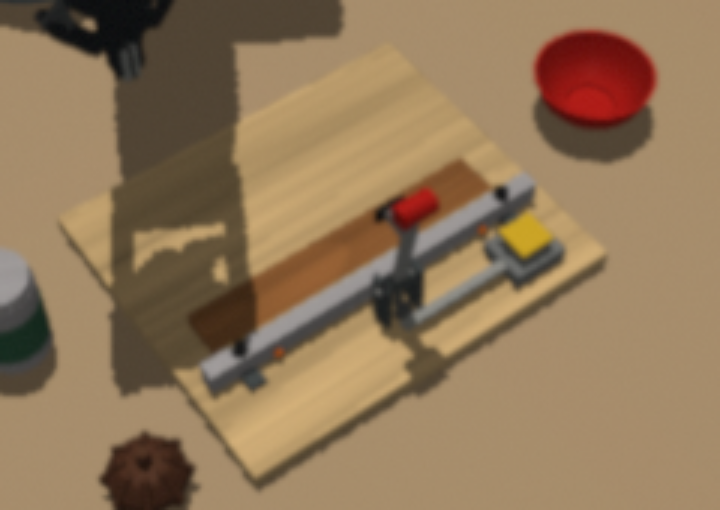

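Request:
step_arm(plan=[[[0.045,0,0],[0,0,0]],[[0.09,0.01,0],[0,0,0]],[[0.135,0.025,0],[0,0,0]],[[0.18,0.045,0],[0,0,0]],[[0.22,0.075,0],[0,0,0]]])

```text
time_s: 22.4
eef_pos: [0.5121, 0.0854, 0.2104]
eef_rot: [-0.001, 0.729, 0.684, -0.001]
wrist_force: [1.1, -1.2, -0.3]
opening: -0.001
```

Request:
step_arm(plan=[[[0.02,0.035,0],[0,0,0]],[[0.02,0.08,0.01],[0,0,0]],[[0.02,0.125,0.03],[0,0,0]],[[0.02,0.158,0.06],[0,0,0]],[[0.02,0.158,0.1],[0,0,0]]])

```text
time_s: 22.9
eef_pos: [0.6759, 0.0921, 0.1103]
eef_rot: [0.001, 0.73, 0.684, 0.001]
wrist_force: [-0.3, -0.6, -0.7]
opening: -0.002
```

Request:
step_arm(plan=[[[0,0,0.01],[0,0,0]],[[0,0,0.01],[0,0,0]],[[0,0,0.01],[0,0,0]]])

```text
time_s: 23.2
eef_pos: [0.6721, 0.0929, 0.1033]
eef_rot: [0.0, 0.729, 0.684, 0.0]
wrist_force: [0.1, 0.3, 0.9]
opening: -0.001
```

```bash
python3 - <<'E'
from h import *
from bench import viewer
o=state(); print(o["eef_pos"],w2b(o["eef_pos"],BP),o["wrist_force"],o["torque"],o["opening"])
im=viewer.camera("wrist"); cv2.imwrite(f"pics/w13.png",im[:,:,::-1])
E
```

```text
[0.67211663 0.09286264 0.10331999] [[0.05616139 0.12497138 0.10331999]] [0.13591943 0.34556279 0.89323945] [-0.01895878  0.01705176 -0.02790971] -0.0012610750369876514
```

View pics/w13.png

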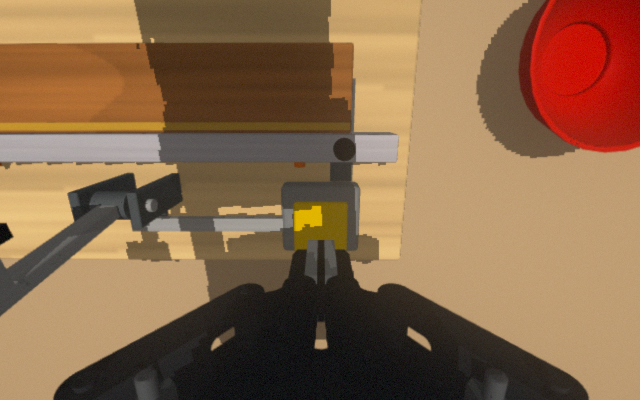

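Request:
step_arm(plan=[[[0,0,0.02],[0,0,0]],[[0,0,0.035],[0,0,0]],[[0,0,0.04],[0,0,0]],[[0,0,0.043],[0,0,0]],[[0,0,0.046],[0,0,0]]])

```text
time_s: 23.75
eef_pos: [0.6724, 0.0928, 0.0577]
eef_rot: [0.0, 0.729, 0.684, 0.0]
wrist_force: [-4.1, 0.8, 7.3]
opening: 0.001
```

Request:
step_arm(plan=[[[0,0,0.002],[0,0,0]],[[0,0,0.004],[0,0,0]],[[0,0,0.006],[0,0,0]],[[0,0,0.008],[0,0,0]],[[0,0,0.008],[0,0,0]]])

```text
time_s: 24.25
eef_pos: [0.6728, 0.0927, 0.049]
eef_rot: [0.0, 0.729, 0.684, 0.0]
wrist_force: [-0.7, 0.1, 4.7]
opening: -0.003
```

```bash
python3 - <<'E'
from h import *
from bench import viewer
o=state(); print(o["eef_pos"],w2b(o["eef_pos"],BP),o["wrist_force"],o["torque"],o["opening"])
im=viewer.camera("wrist"); cv2.imwrite(f"pics/w14.png",im[:,:,::-1])
E
```

```text
[0.67277059 0.09267061 0.04899357] [[0.05682639 0.124822   0.04899357]] [-0.71010042  0.0512994   4.6634395 ] [ 0.04422738  0.11544799 -0.01419693] -0.003061938620484319
```

View pics/w14.png

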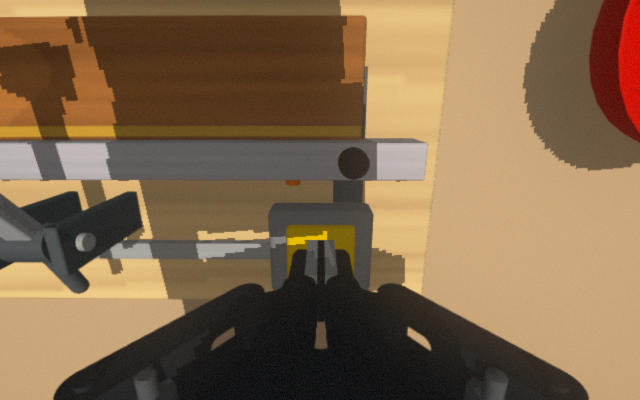

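Released; the arm is falling. Wait and retract.

Request:
step_arm(plan=[[[0,0,0],[0,0,0]],[[0,0,0],[0,0,0]],[[0,0,0],[0,0,0]],[[0,0,0],[0,0,0]],[[0,0,0],[0,0,0]]])

```text
time_s: 24.8
eef_pos: [0.6727, 0.0927, 0.0489]
eef_rot: [0.0, 0.729, 0.684, 0.0]
wrist_force: [2.1, 0.3, 4.9]
opening: 0.002
```

Request:
step_arm(plan=[[[0,0,-0.02],[0,0,0]],[[0,0,-0.06],[0,0,0]],[[0,0,-0.1],[0,0,0]],[[0,0,-0.14],[0,0,0]],[[0.03,-0.02,-0.16],[0,0,0]]])

```text
time_s: 25.3
eef_pos: [0.6566, 0.1206, 0.212]
eef_rot: [0.002, 0.731, 0.682, 0.001]
wrist_force: [1.1, 1.2, -0.0]
opening: -0.002
```

Request:
step_arm(plan=[[[0.04,-0.02,0],[0,0,0]],[[0.08,-0.04,0],[0,0,0]],[[0.12,-0.06,0],[0,0,0]],[[0.16,-0.08,0],[0,0,0]],[[0.16,-0.08,0],[0,0,0]]])

```text
time_s: 25.8
eef_pos: [0.5808, 0.2934, 0.2072]
eef_rot: [-0.002, 0.727, 0.686, -0.001]
wrist_force: [0.8, -0.5, -0.8]
opening: 0.001
```

```bash
python3 - <<'E'
from h import *
from bench import viewer
o=state(); print(o["time_s"],o["eef_pos"],o["wrist_force"])
im=viewer.camera("top"); im=cv2.resize(im[130:220,230:420],None,fx=4,fy=4,interpolation=cv2.INTER_CUBIC); cv2.imwrite(f"pics/t15.png",im[:,:,::-1])
im=viewer.camera("scene"); im=cv2.resize(im[130:300,200:440],None,fx=3,fy=3); cv2.imwrite(f"pics/s15.png",im[:,:,::-1])
E
```

```text
25.8 [0.58084632 0.29337972 0.20724303] [ 0.76544349 -0.50145238 -0.75225998]
```

View pics/t15.png

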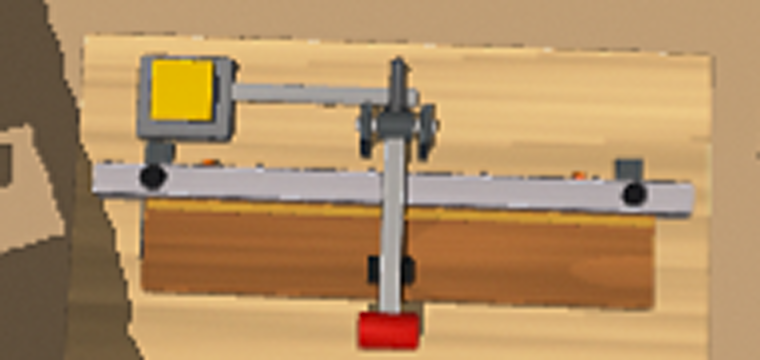

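View pics/s15.png

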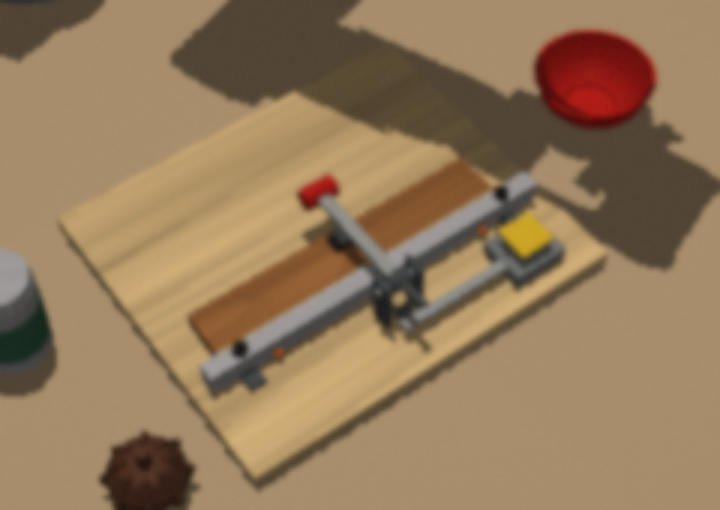

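```bash
python3 -c "
from bench import ticket
print(ticket.hand_in())"
```

```text
the job is handed in; nothing more can be done
None
```

The batten is clamped against the rail, and the job was handed in at about 26 s of the 72 s allowed.

- **Clamp arm:** I gripped the red knob and swung it over to about 1.9 rad, and the catch held it. Pulling back met resistance, and the pictures showed the arm staying up after I let go.
- **Batten:** I slid it along the board with the open fingers until it met the rail, pressing with about 11 N. Then I pressed each end separately with about 8 N. Neither end moved further, and both stopped within 0.5 mm of each other across the rail.
- **Trigger:** I pressed it straight down with about 5 to 7 N. The arm snapped down, and I then moved the robot clear.

The last pictures show the foot resting on the batten and no visible gap along the rail. Both orange pins stick out behind the rail, and the bowl, pumpkin and can look undisturbed. I judged the pins and flushness from pictures and touch only, as their joint values could not be read. No check failed. The one disagreement was the rail's position: one early wrist picture put it about 6 mm away from the top view, so I relied on touch instead.

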